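Move tested cells from the capacity tester to the tray in channel order

ROBOT

A 6-joint arm with a two-finger parallel gripper is mounted at the origin on the work surface. World frame = base frame: x ahead of the robot, y to its left, z up, the work surface at z = 0. Lengths are in m, angles in degrees, forces in N, time in s.
With the tool pointing down it reaches from about 0.425 to 0.95 m from the base axis. Payload 3.5 kg.
Tool frame: the origin (TCP) lies between the finger pads; the fingertips stand 8 mm ahead of it and the grasp point (between the pads) lies 11 mm behind it; z points along the fingers, y is the line along which they close (so a half turn about z gives the same grasp; the last joint's range is limited). The gripper opens to 85 mm and grips with 20 to 120 N. Pads are 22 mm wide; open, the fingers measure 114 mm over their backs; the gripper's body (76 mm by 85 mm) begins 54 mm behind the grasp point. The pads swing forward as they close: fully open they stand 13 mm farther back than shut.
Start: joints at [-78.266, 16.404, 90.338, -0, 73.258, -8.594], TCP at [0.235, -0.633, 0.239] pointing down, gripper open.
Joint ranges: [-158.93, 158.93], [-51.34, 127.21], [12.03, 142.37], [-87.48, 267.48], [13.55, 161.25], [-162.69, 162.69]. Speed limits (degrees/s): [159.86, 159.86, 180, 180, 180, 180].

INTERFACE

Orientations are given as [roll, pitch, yaw] about the fixed x, y, z axes, in that order (R = Rz(yaw) Ry(pitch) Rx(roll)).
In Python, from plant import robot gives the robot as it stands. Calls block until the motion is done:
- robot.move_pose(position, orientation): joint-space move of the TCP to a pose.
- robot.line_to(position, speed=0.15, orientation=None): straight line of the TCP; orientation=None keeps the orientation; speed is the mean speed in m/s.
- robot.move_joints(angles): joint-space move.
- robot.gripper_open() and robot.close_gripper(effort=None): open the fingers fully, or close them until they stop; effort is the grip in N (None keeps the last).
- robot.wait(seconds).
- robot.inverse_kinematics(position, orientation): joint angles nearest the present ones, or None.
- robot.state(): the state.
- robot.snapshot(name): name is "scene" or "top" or "wrist"; returns (picture, depth): 384x512x3 uint8, red, green, blue; 384x512 float32, m along the optical axis (not along the pixel's ray), 0 where there is no reading.
- robot.get_calibration(name): a dict with "camera_matrix" (3x3 intrinsics, pixels), "D" ([k1, k2, p1, p2, k3] as OpenCV has them; the pictures are not rectified), "rvec" (rotation vector, rad) and "tvec" (3), from world to camera coordinates, as OpenCV has them. Camera axes: x right, y down, z forward; pixel columns grow to the right and rows downward; lengths in m; the calibration is good to about 2 mm. A picture is of the moment at which its call begins: read the wrist's pose just before it. get_calibration takes no time and is no camera call; for the wrist camera it gives the pose at the moment of the call.
A pose or a line that the arm cannot do raises robot.IKError and nothing moves.
- robot.close_job(): hands the job in; it is judged then, once.
Trained networks look in the newest picture that a camera, given by its name, has taken for a name from the list of things; names that differ only in an ending like _2 or _b are one class to them, and where a whole thing is asked for, a point or a joint stands for the part that bears it (a point fixed in the world has none). Each returns a list of dicts, best first, with "score" (0 to 1); they miss things now and then, are a little off and sometimes report something else, mostly with a low value. They report only what shows in the picture. A call takes as long as a camera call. They do not tell look-alikes from the thing itself.
- robot.boxes_of(name, camera): "location" ([row, column] in pixels, amid what is visible of it).
- robot.silhouettes(name, camera): "region" (384x512 bool, what is visible of it) and "location" ([row, column] in pixels, amid what is visible of it).
The state is a dict: "clock": time; "joint_positions": joint angles; "qvel": joint speeds; "joint_torque": joint torques, N m; "ee_pos": TCP position; "tcp_rot": TCP orientation; "contact_force": force on the tool from outside, world axes, zero at the start; "torque": the same for the moment, N m; "opening": opening from 0.0 (shut) to 1.0 (fully open); "grasp_force": force on a finger pad.
Only numpy, scipy, OpenCV 4.12 (cv2) and the standard library are available. Lean on these libraries where they do the work, as an engineer would, in place of code of your own. Each camera call takes 0.05 s, during which the arm holds its last target. There are 200 camera calls.

TASK

The four battery cells in the tester have finished their capacity test. Move them to the four places of the grey tray in the same order, so that the readings can be matched to them later: the cell nearest the tester's display goes in the place nearest the tray's yellow handle, the next cell in the next place, and so on, one cell lying properly seated in each place. Set every cell down gently; do not let one drop.

Things in the scene. Friction and masses are not known exactly. Their poses are not given: they have to be found in the camera images.
- cell_red: red battery cell, a cylinder 21 mm in diameter, 70 mm long, 70 g, with a thin black band near one end, lying level in a tester cradle. Origin at its centre; x along its length (y, z turn as it rolls). Grip it across the diameter at mid-length and lift straight up. Neighbouring cells have 39 mm between them, so do not come down wide open. Either way round is fine in the tray.
- cell_green: green battery cell, a cylinder 21 mm in diameter, 70 mm long, 70 g, with a thin black band near one end, lying level in a tester cradle. Origin at its centre; x along its length (y, z turn as it rolls). Grip it across the diameter at mid-length and lift straight up. Neighbouring cells have 39 mm between them, so do not come down wide open. Either way round is fine in the tray.
- cell_blue: blue battery cell, a cylinder 21 mm in diameter, 70 mm long, 70 g, with a thin black band near one end, lying level in a tester cradle. Origin at its centre; x along its length (y, z turn as it rolls). Grip it across the diameter at mid-length and lift straight up. Neighbouring cells have 39 mm between them, so do not come down wide open. Either way round is fine in the tray.
- cell_white: white battery cell, a cylinder 21 mm in diameter, 70 mm long, 70 g, with a thin black band near one end, lying level in a tester cradle. Origin at its centre; x along its length (y, z turn as it rolls). Grip it across the diameter at mid-length and lift straight up. Neighbouring cells have 39 mm between them, so do not come down wide open. Either way round is fine in the tray.
- cradle_red: black fixed cradle, 80 x 24 mm, where the red cell starts. Origin: underside centre, on the deck 22 mm above the table; seated cell centre 28 mm higher. x along the cell, y along the row (pitch 60 mm) towards the display. Holds the cell near its ends (V rests, end walls 32 mm high); the middle 48 mm is free for fingers down to the deck.
- cradle_green: black fixed cradle, 80 x 24 mm, where the green cell starts. Origin: underside centre, on the deck 22 mm above the table; seated cell centre 28 mm higher. x along the cell, y along the row (pitch 60 mm) towards the display. Holds the cell near its ends (V rests, end walls 32 mm high); the middle 48 mm is free for fingers down to the deck.
- cradle_blue: black fixed cradle, 80 x 24 mm, where the blue cell starts. Origin: underside centre, on the deck 22 mm above the table; seated cell centre 28 mm higher. x along the cell, y along the row (pitch 60 mm) towards the display. Holds the cell near its ends (V rests, end walls 32 mm high); the middle 48 mm is free for fingers down to the deck.
- cradle_white: black fixed cradle, 80 x 24 mm, where the white cell starts. Origin: underside centre, on the deck 22 mm above the table; seated cell centre 28 mm higher. x along the cell, y along the row (pitch 60 mm) towards the display. Holds the cell near its ends (V rests, end walls 32 mm high); the middle 48 mm is free for fingers down to the deck.
- tester: fixed grey capacity tester carrying the four cradles in a row along its y, at y = +90, +30, -30, -90 mm. Origin: on the table, under the middle of that row; deck 120 mm (x) wide, 22 mm high. The display head, a raised grey box with a dark screen, is at its +y end (y = 155 to 217 mm, top 56 mm above the table), so the cradle at y = +90 mm is nearest the display.
- tray: fixed grey tray, 104 (x) x 256 mm (y), rim 22 mm, yellow handle at its -y end, black at +y. Origin: underside centre, on the table. V places at y = -90 (nearest yellow), -30, +30, +90 mm; a cell lies along x, centred at x = 0, centre 31 mm up. Light Vs in dark rails at x = +-29 mm, 10 mm thick, crests 31 mm high; a cell let down within 12 mm rolls home. 48 mm between rails free to the 6 mm floor.
Mind the look-alikes: they are no part of the job. Of the things shaped like the cell_green, the green one is meant. Several things have the shape of the cell_blue; the one meant has the colours described above.

How it is judged (in metres and radians):
At the end, for the whole second after the job is handed in: Every cell lies at rest in the tray place whose number, counted from the yellow handle, is that of its starting cradle counted from the display: within 12 mm of the place's middle along the row, 13 mm lengthwise, 4 mm of seated height, its length within 0.15 rad of the tray's x (((y of cradle_red in the frame of tester between 0.078 and 0.102 m and y of cell_red in the frame of tray between -0.102 and -0.078 m) or (y of cradle_red in the frame of tester between 0.018 and 0.042 m and y of cell_red in the frame of tray between -0.042 and -0.018 m) or (y of cradle_red in the frame of tester between -0.042 and -0.018 m and y of cell_red in the frame of tray between 0.018 and 0.042 m) or (y of cradle_red in the frame of tester between -0.102 and -0.078 m and y of cell_red in the frame of tray between 0.078 and 0.102 m)) and x of cell_red in the frame of tray between -0.013 and 0.013 m and z of cell_red in the frame of tray between 0.0268 and 0.0348 m and angle between the x axis of each of cell_red, cell_green, cell_blue, cell_white and the x axis of tray, either way round below 0.15 rad and linear speed of each of cell_red, cell_green, cell_blue, cell_white below 0.03 m/s and ((y of cradle_green in the frame of tester between 0.078 and 0.102 m and y of cell_green in the frame of tray between -0.102 and -0.078 m) or (y of cradle_green in the frame of tester between 0.018 and 0.042 m and y of cell_green in the frame of tray between -0.042 and -0.018 m) or (y of cradle_green in the frame of tester between -0.042 and -0.018 m and y of cell_green in the frame of tray between 0.018 and 0.042 m) or (y of cradle_green in the frame of tester between -0.102 and -0.078 m and y of cell_green in the frame of tray between 0.078 and 0.102 m)) and x of cell_green in the frame of tray between -0.013 and 0.013 m and z of cell_green in the frame of tray between 0.0268 and 0.0348 m and ((y of cradle_blue in the frame of tester between 0.078 and 0.102 m and y of cell_blue in the frame of tray between -0.102 and -0.078 m) or (y of cradle_blue in the frame of tester between 0.018 and 0.042 m and y of cell_blue in the frame of tray between -0.042 and -0.018 m) or (y of cradle_blue in the frame of tester between -0.042 and -0.018 m and y of cell_blue in the frame of tray between 0.018 and 0.042 m) or (y of cradle_blue in the frame of tester between -0.102 and -0.078 m and y of cell_blue in the frame of tray between 0.078 and 0.102 m)) and x of cell_blue in the frame of tray between -0.013 and 0.013 m and z of cell_blue in the frame of tray between 0.0268 and 0.0348 m and ((y of cradle_white in the frame of tester between 0.078 and 0.102 m and y of cell_white in the frame of tray between -0.102 and -0.078 m) or (y of cradle_white in the frame of tester between 0.018 and 0.042 m and y of cell_white in the frame of tray between -0.042 and -0.018 m) or (y of cradle_white in the frame of tester between -0.042 and -0.018 m and y of cell_white in the frame of tray between 0.018 and 0.042 m) or (y of cradle_white in the frame of tester between -0.102 and -0.078 m and y of cell_white in the frame of tray between 0.078 and 0.102 m)) and x of cell_white in the frame of tray between -0.013 and 0.013 m and z of cell_white in the frame of tray between 0.0268 and 0.0348 m); the robot touches nothing.
It fails at once if the red cell is dropped: it moves faster than 0.7 m/s (a fall of some 25 mm) with no finger touching it (linear speed of cell_red above 0.7 m/s and contact force between cell_red and the fingers below 0.05 N).
It fails at once if the green cell is dropped: it moves faster than 0.7 m/s (a fall of some 25 mm) with no finger touching it (linear speed of cell_green above 0.7 m/s and contact force between cell_green and the fingers below 0.05 N).
It fails at once if the blue cell is dropped: it moves faster than 0.7 m/s (a fall of some 25 mm) with no finger touching it (linear speed of cell_blue above 0.7 m/s and contact force between cell_blue and the fingers below 0.05 N).
It fails at once if the white cell is dropped: it moves faster than 0.7 m/s (a fall of some 25 mm) with no finger touching it (linear speed of cell_white above 0.7 m/s and contact force between cell_white and the fingers below 0.05 N).
It also fails if it takes over 109 s, if anything falls off the work surface, if the arm or the gripper's body presses on something with over 40 N, if the wrist force passes 120 N, or if a joint passes its speed limit or range.

## Working session

There is one attempt and no reset: what is moved stays moved. The work goes in short steps, each a Python script; the robot and the scene stay as the last script left them, time stands still between calls to the robot, and variables do not carry over. Pictures are saved under pics/ and viewed, at most 14 in all, crops included, and the job is handed in when it is done.

```bash
mkdir -p pics; ls
python3 - <<'E'
from plant import robot
import cv2, numpy as np
for c in("scene","top"):
    p,d=robot.snapshot(c); cv2.imwrite(f"pics/{c}0.png",p[...,::-1]); np.save(f"pics/{c}_d.npy",d)
    k=robot.get_calibration(c); print(c,k)
    for n in("cell_red","cell_green","cell_blue","cell_white","tester","tray","cradle_red"):
        print(n,[(round(float(r["score"]),2),[int(v) for v in r["location"]]) for r in robot.boxes_of(n,c)][:7])
print(robot.state())
E
```

```text
pics
scene {'camera_matrix': array([[477.23183734,   0.        , 247.49370635],
       [  0.        , 477.23183734, 191.39343802],
       [  0.        ,   0.        ,   1.        ]]), 'D': array([-0.07016857,  0.        ,  0.        ,  0.        ,  0.        ]), 'rvec': array([ 2.45837505,  0.63821641, -0.19939155]), 'tvec': array([-0.42746777, -0.20971541,  1.5216296 ])}
cell_red [(0.61, [253, 178]), (0.58, [223, 207])]
cell_green [(0.71, [253, 176]), (0.61, [315, 133]), (0.53, [270, 163])]
cell_blue [(0.8, [284, 250]), (0.58, [235, 194])]
cell_white [(0.59, [222, 207]), (0.39, [249, 202])]
tester [(0.87, [240, 204])]
tray [(0.84, [125, 273])]
cradle_red [(0.55, [267, 189])]
top {'camera_matrix': array([[391.42396624,   0.        , 247.64386744],
       [  0.        , 391.42396624, 193.50769732],
       [  0.        ,   0.        ,   1.        ]]), 'D': array([-0.11157076,  0.        ,  0.        ,  0.        ,  0.        ]), 'rvec': array([ 2.11492943, -2.13749372,  0.1690114 ]), 'tvec': array([-0.06207506,  0.55382657,  1.19953588])}
cell_red [(0.55, [222, 322])]
cell_green [(0.57
[... 284 characters left out ...]
(0.53, [221, 322])]
{'clock': 0.8, 'joint_positions': array([-7.82665262e+01,  1.64026642e+01,  9.03370535e+01, -2.46692269e-03,
        7.32583041e+01, -8.59344052e+00]), 'qvel': array([ 0.01485952,  0.01228399, -0.01815531, -0.06135525, -0.03705753,
       -0.00209715]), 'joint_torque': array([-1.27648593e-03, -4.05922902e+01, -2.92918611e+01, -1.76926765e-04,
        5.06910164e-04, -2.10858531e-06]), 'ee_pos': array([ 0.23450619, -0.63294821,  0.23934926]), 'tcp_rot': array([1.79998397e+02, 2.63143645e-03, 2.03276249e+01]), 'contact_force': array([-0.65639293, -1.03284754,  0.41512041]), 'torque': array([0.05676419, 0.018773  , 0.00317335]), 'grasp_force': 0.0, 'opening': 1.000006200246}
```

```bash
python3 -c "
import cv2
a=cv2.imread('pics/top0.png')[130:310,90:430];cv2.imwrite('pics/top0c.png',cv2.resize(a,None,fx=2.35,fy=2.35,interpolation=cv2.INTER_CUBIC))"
```

```text
(no output)
```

View pics/top0c.png

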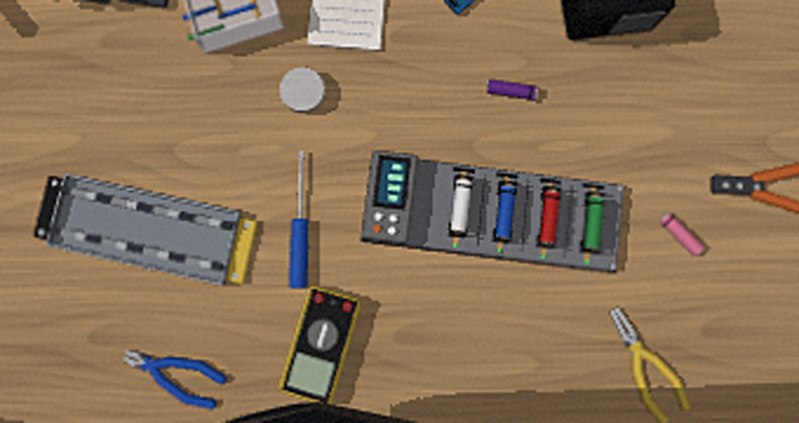

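View pics/scene0.png

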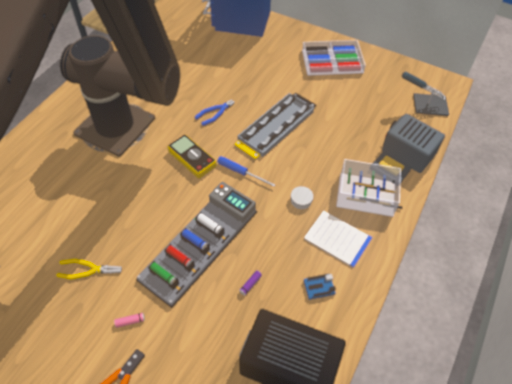

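The top crop shows the display at the tester's left end. From the display the order is white (286,217), blue (305,220), red (323,222), green (342,225), given as full-image column,row. The tray's yellow handle is at (193,237). Two look-alikes lie loose on the table: purple (308,168) and pink (380,230). The four meant are the red, green, blue and white cells in the cradles.

Next I get rough poses, then look from the wrist camera.

```bash
cat > h.py <<'E'
from plant import robot
import cv2, numpy as np
def pix2plane(k,uv,z):
    uv=np.asarray(uv,float).reshape(-1,1,2)
    n=cv2.undistortPoints(uv,k["camera_matrix"],k["D"]).reshape(-1,2)
    R=cv2.Rodrigues(np.asarray(k["rvec"]))[0]; t=np.asarray(k["tvec"]).ravel()
    c=-R.T@t; d=np.c_[n,np.ones(len(n))]@R
    return c+d*((z-c[2])/d[:,2])[:,None]
def cloud(k,d,m):
    v,u=np.nonzero(m&(d>0)); n=cv2.undistortPoints(np.c_[u,v].astype(float).reshape(-1,1,2),k["camera_matrix"],k["D"]).reshape(-1,2)
    R=cv2.Rodrigues(np.asarray(k["rvec"]))[0]; t=np.asarray(k["tvec"]).ravel()
    return (np.c_[n,np.ones(len(n))]*d[v,u][:,None]-t)@R
def look(name,tag):
    k=robot.get_calibration(name); p,d=robot.snapshot(name)
    cv2.imwrite(f"pics/{tag}.png",p[...,::-1]); np.savez(f"pics/{tag}.npz",p=p,d=d,**k); return k,p,d
E
python3 - <<'E'
from h import *
k=robot.get_calibration("top")
c=pix2plane(k,[(286,217),(305,220),(323,222),(342,225)],.06); print(c)
t=pix2plane(k,[(193,237),(109,218),(150,226)],.022); print(t)
w=robot.get_calibration("wrist"); R=cv2.Rodrigues(w["rvec"])[0]; print(-R.T@w["tvec"],R[2],w["camera_matrix"],robot.state()["ee_pos"])
for p in (c.mean(0),t[2]):
    for y in (-20,0,-10,80,-100): print(y,[robot.inverse_kinematics([p[0],p[1],.35],[180,0,y])])
E
```

```text
[[ 0.47512732 -0.18704928  0.06      ]
 [ 0.4649784  -0.2461344   0.06      ]
 [ 0.45795846 -0.30227347  0.06      ]
 [ 0.44770908 -0.36160277  0.06      ]]
[[0.41804745 0.10887101 0.022     ]
 [0.48133378 0.38774397 0.022     ]
 [0.45437824 0.24971037 0.022     ]]
[ 0.30513122 -0.60572363  0.37313316] [-0.27648783 -0.10194692 -0.95559474] [[265.43963963   0.         255.3778035 ]
 [  0.         265.43963963 195.04007431]
 [  0.           0.           1.        ]] [ 0.23450619 -0.63294821  0.23934926]
-20 [array([-4.15598444e+01, -4.98256953e+00,  1.01993642e+02, -2.54444375e-14,
        8.29889273e+01,  6.84401556e+01])]
0 [array([-4.15598444e+01, -4.98256953e+00,  1.01993642e+02, -2.54444375e-14,
        8.29889273e+01,  4.84401556e+01])]
-10 [array([-4.15598444e+01, -4.98256953e+00,  1.01993642e+02, -2.54444375e-14,
        8.29889273e+01,  5.84401556e+01])]
80 [array([-41.55984437,  -4.98256953, 101.99364223,   0.        ,
        82.98892731, -31.55984437])]
-100 [array([-4.15598444e+01, -4.98256953e+00,  1.01993642e+02, -2.54444375e-14,
        8.29889273e+01,  1.48440156e+02])]
-20 [array([ 1.75697284e+01, -7.45401033e+00,  1.04255527e+02, -2.54444375e-14,
        8.31984833e+01,  1.27569728e+02])]
0 [array([ 1.75697284e+01, -7.45401033e+00,  1.04255527e+02, -2.54444375e-14,
        8.31984833e+01,  1.07569728e+02])]
-10 [array([ 1.75697284e+01, -7.45401033e+00,  1.04255527e+02, -2.54444375e-14,
        8.31984833e+01,  1.17569728e+02])]
80 [array([ 1.75697284e+01, -7.45401033e+00,  1.04255527e+02, -2.54444375e-14,
        8.31984833e+01,  2.75697284e+01])]
-100 [array([  17.56972837,   -7.45401033,  104.25552703,    0.        ,
         83.1984833 , -152.43027163])]
```

Run:
```python
from h import *
robot.move_pose([.461,-.274,.30],[180,0,-9]); robot.wait(.3)
look("wrist","w_tester")
for n in("cell_red","cell_green","cell_blue","cell_white"):
    for r in robot.silhouettes(n,"wrist"): print(n,round(float(r["score"]),2),[int(v) for v in r["location"]],r["region"].sum())
robot.move_pose([.452,.245,.30],[180,0,-13]); robot.wait(.3)
look("wrist","w_tray")
for r in robot.silhouettes("tray","wrist"): print(round(float(r["score"]),2),[int(v) for v in r["location"]],r["region"].sum()); 
print(robot.state()["clock"])
```

```text
cell_red 0.97 [163, 276] 728
cell_green 0.82 [154, 397] 656
cell_green 0.62 [162, 316] 690
cell_blue 0.92 [167, 233] 671
cell_blue 0.92 [34, 228] 857
cell_blue 0.72 [151, 309] 295
cell_white 0.85 [165, 192] 684
0.72 [159, 250] 12212
5.2083
```

View pics/w_tester.png

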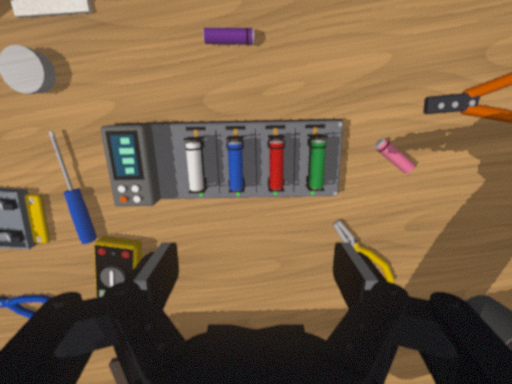

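View pics/w_tray.png

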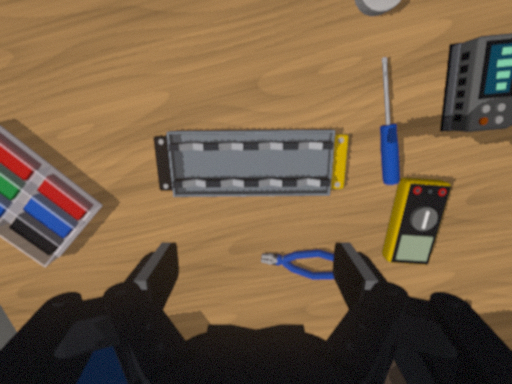

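The tester picture confirms the order white (195,165), blue (235,165), red (276,163), green (317,162). The purple (228,36) and pink (396,155) look-alikes lie outside it. The tray picture shows an empty tray with the yellow handle at (341,160).

I'll fit the poses and overlay them as a check.

```bash
cat > fit.py <<'E'
from h import *
from scipy.optimize import least_squares
L=lambda t:np.load(f"pics/{t}.npz")
def hsv(f): return cv2.cvtColor(f["p"],cv2.COLOR_RGB2HSV).astype(int)
f=L("w_tester"); H=hsv(f); box=np.zeros((384,512),bool); box[128:196,178:335]=1
S,V=H[...,1],H[...,2]
col=dict(white=(S<40)&(V>140),blue=(abs(H[...,0]-110)<15)&(S>120)&(V>60),red=((H[...,0]<8)|(H[...,0]>172))&(S>130)&(V>60),green=(abs(H[...,0]-62)<22)&(S>110)&(V>40))
cells={}
for n,m in col.items():
    m=(m&box).astype(np.uint8); c,l,s,_=cv2.connectedComponentsWithStats(m); i=1+s[1:,4].argmax()
    P=cloud(f,f["d"],l==i); cells[n]=P
ang=81*np.pi/180
for it in range(2):
    a=np.array([np.cos(ang-np.pi/2),np.sin(ang-np.pi/2)]); b=np.array([-a[1],a[0]]); out={}
    for n,P in cells.items():
        x=P[:,:2]@a; y=P[:,:2]@b; q=np.percentile(x,[1,99])
        r=least_squares(lambda c:np.hypot(y-c[0],P[:,2]-c[1])-.0105,[y.mean(),.05],loss="soft_l1",f_scale=.001).x
        out[n]=(a*q.mean()+b*r[0],r[1],np.ptp(q))
    d=out["white"][0]-out["green"][0]; ang=np.arctan2(d[1],d[0])
for n,o in out.items(): print(n,o[0].round(4),round(o[1],4),round(o[2],4),len(cells[n]))
print("tester row ang",np.degrees(ang),np.hypot(*d)/3)
g=L("w_tray"); H=hsv(g); box=np.zeros((384,512),bool); box[115:205,150:360]=1
P=cloud(g,g["d"],box); z=P[:,2]; hh=H[box&(g["d"]>0)]
yel=(abs(hh[:,0]-25)<8)&(hh[:,1]>150)&(hh[:,2]>120)&(z>.012)
body=(z>.014)&(z<.04)&(hh[:,1]<90)&(hh[:,2]>50)
r=cv2.minAreaRect(P[body][:,:2].astype(np.float32)); print("tray rect",r,"z",np.percentile(z[body],[5,50,95]))
B=cv2.boxPoints(r); e=[B[1]-B[0],B[2]-B[1]]; e=max(e,key=lambda v:np.hypot(*v)); e=e/np.hypot(*e)
yc=P[yel].mean(0)[:2]; 
if e@(np.array(r[0])-yc)<0:e=-e
print("tray row ang",np.degrees(np.arctan2(e[1],e[0])),"yellow",yc, "dist",(np.array(r[0])-yc)@e)
pl=[np.array(r[0])+e*v for v in(-.09,-.03,.03,.09)]; print(np.round(pl,4))
im=[]
for F,pts in((f,[np.r_[o[0],.0605] for o in out.values()]),(g,[np.r_[p+s*.029*np.array([e[1],-e[0]]),.024] for p in pl for s in(-1,0,1)])):
    uv=cv2.projectPoints(np.array(pts),F["rvec"],F["tvec"],F["camera_matrix"],F["D"])[0].reshape(-1,2)
    I=cv2.resize(F["p"][105:210,145:375,::-1],None,fx=3,fy=3,interpolation=cv2.INTER_CUBIC)
    for u in uv: cv2.drawMarker(I,tuple(int(v) for v in (u-[145,105])*3+1),(255,0,255),0,10)
    im.append(I)
cv2.imwrite("pics/ov1.png",cv2.resize(np.vstack(im),None,fx=.95,fy=.95))
np.savez("fit.npz",cells=[out[n][0] for n in out],z=[out[n][1] for n in out],ang=ang,pl=pl,e=e)
E
python3 fit.py
```

```text
white [ 0.4715 -0.1842] 0.0489 0.0586 513
blue [ 0.4656 -0.2442] 0.0489 0.0654 615
red [ 0.4577 -0.3035] 0.0488 0.0666 634
green [ 0.4498 -0.3631] 0.0488 0.0641 617
tester row ang 83.08956931522478 0.060060100462938276
tray rect ((0.4528358578681946, 0.25987088680267334), (0.2691367268562317, 0.10437306761741638), 77.44589233398438) z [0.01605453 0.02218252 0.03062589]
tray row ang 77.445885 yellow [0.42485514 0.11529671] dist 0.1471995121430348
[[0.4333 0.172 ]
 [0.4463 0.2306]
 [0.4594 0.2892]
 [0.4724 0.3477]]
```

View pics/ov1.png

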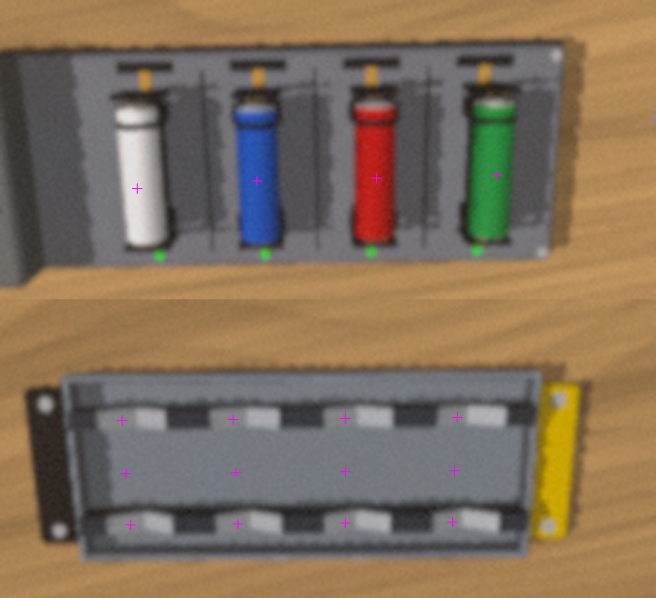

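The cell marks sit about 3 mm short towards −x because the silver caps were masked out. The tray marks sit about 7 mm too far from yellow, because the rectangle includes part of the black handle. I'll correct both. Next I check whether the gripper can open partway.

The API has no partial opening, so I tilt the gripper 10° about the cell's axis. That raises the open finger on the neighbour's side above the neighbouring cell, and the grasp stays across the diameter. I work from the free end, green, red, blue, white, so only the +y side ever has a neighbour.

```bash
cat > job.py <<'E'
from h import *
F=np.load("fit.npz"); C=F["cells"]; st=(C[1]-C[3])/2; ty=np.arctan2(st[1],st[0])-np.pi/2
a=np.array([np.cos(ty),np.sin(ty)])
cell={n:C[2]+st*k+.003*a for n,k in zip(("green","red","blue","white"),(-1,0,1,2))}
e=F["e"]; pl=F["pl"]-.0068*e; py=np.degrees(np.arctan2(e[1],e[0]))-90
place=dict(zip(("white","blue","red","green"),pl)); ty=np.degrees(ty)
def tcp(p,z,tilt): t=np.radians(tilt); return None
def tool(p,z,tilt,yaw,ahead=0.0):
    R=cv2.Rodrigues(np.array([0,0,np.radians(yaw)]))[0]@cv2.Rodrigues(np.array([np.radians(180+tilt),0,0]))[0]
    return np.r_[p,z]-ahead*R[:,2],[tilt-180,0,yaw]
def st_(m):
    s=robot.state(); print(m,"t",round(s["clock"],1),s["ee_pos"].round(4),"F",s["contact_force"].round(1),"open",round(s["opening"],3),"grip",round(s["grasp_force"],1))
def pick(n):
    p,o=tool(cell[n],.050,10,ty); up=p+[0,0,.09]
    robot.move_pose(up,o); robot.line_to(p+[0,0,.02],.12); robot.line_to(p,.05); st_("down "+n)
    robot.close_gripper(35); robot.wait(.2); st_("closed"); robot.line_to(up,.1); st_("up")
def put(n,tilt=10):
    p,o=tool(place[n],.032,tilt,py); up=p+[0,0,.09]
    robot.move_pose(up,o); robot.line_to(p+[0,0,.02],.12); robot.line_to(p,.04); robot.wait(.2); st_("set "+n)
    robot.gripper_open(); robot.wait(.2); robot.line_to(up,.12); st_("off")
E
python3 - <<'E'
from job import *
print(cell,place,ty,py)
pick("green"); look("wrist","g1");
E
```

```text
{'green': array([ 0.45282464, -0.36335212]), 'red': array([ 0.46071238, -0.30390142]), 'blue': array([ 0.46860012, -0.24445072]), 'white': array([ 0.47648785, -0.18500002])} {'white': array([0.43179525, 0.16538526]), 'blue': array([0.44483695, 0.22395073]), 'red': array([0.45787865, 0.2825162 ]), 'green': array([0.47092035, 0.34108168])} -7.557688207409804 -12.554115
down green t 8.7 [ 0.4527 -0.3632  0.0496] F [0.4 0.8 0.8] open 1.002 grip 0.0
closed t 9.6 [ 0.453  -0.3644  0.0505] F [-1.3 -4.3  1.4] open 0.224 grip 37.0
up t 10.6 [ 0.4524 -0.3628  0.1391] F [-0.6  0.5 -1. ] open 0.228 grip 36.8
```

View pics/g1.png

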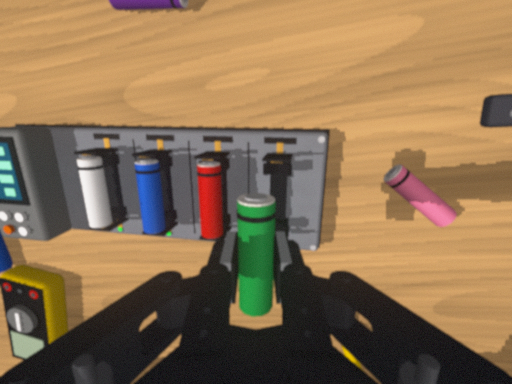

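Green is held squarely between the pads at (256,255) and its neighbours are undisturbed. I'll set it down and look.

Run:
```python
from job import *
put("green"); look("wrist","g2")
```

```text
set green t 14.7 [0.4705 0.3409 0.0317] F [-2.1 -1.7  0.3] open 0.229 grip 36.9
off t 16.5 [0.4703 0.3408 0.1211] F [ 0.1 -0.5 -0.6] open 0.997 grip 0.0
```

View pics/g2.png

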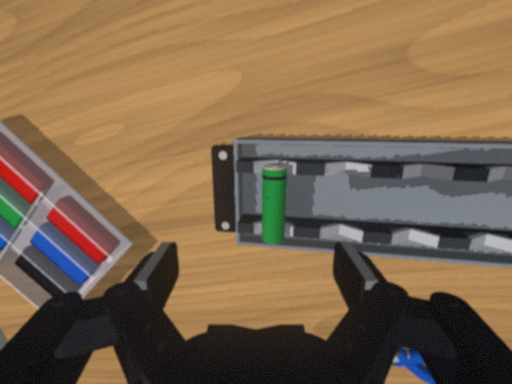

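Green lies in the place nearest black (274,204), seated and centred between the rails. Next red, then blue.

Run:
```python
from job import *
pick("red"); put("red"); look("wrist","g3")
s=robot.state(); print(s["clock"])
```

```text
down red t 20.1 [ 0.4605 -0.3038  0.0497] F [-0.4 -0.2  0.1] open 0.996 grip 0.0
closed t 20.9 [ 0.4609 -0.305   0.0505] F [-0.6 -5.   1.1] open 0.228 grip 36.9
up t 22.0 [ 0.4603 -0.3034  0.1391] F [-1.  -0.2 -2. ] open 0.227 grip 36.7
set red t 25.7 [0.4574 0.2824 0.0317] F [-1.8 -1.   0.6] open 0.229 grip 36.9
off t 27.4 [0.4572 0.2823 0.1211] F [-0.1 -0.5 -0.1] open 0.997 grip 0.0
27.4667
```

View pics/g3.png

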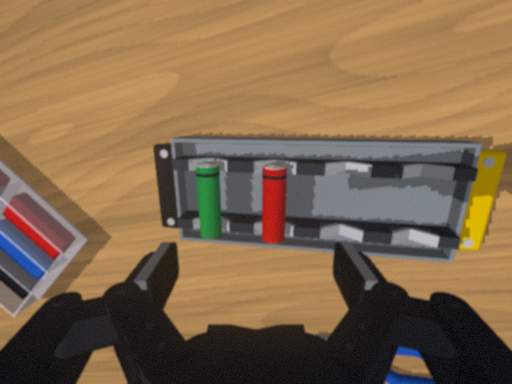

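Red is seated at (274,204) and green is undisturbed at (208,201). Next blue and white.

Run:
```python
from job import *
pick("blue"); put("blue")
s=robot.state()
pick("white"); put("white",8)
robot.move_pose([.452,.245,.30],[180,0,-13]); robot.wait(.3); f=look("wrist","end")
k,p,d=f; H=cv2.cvtColor(p,cv2.COLOR_RGB2HSV).astype(int); S,V=H[...,1],H[...,2]; box=np.zeros((384,512),bool); box[125:200,165:335]=1
P0=cloud(k,d,box); c=H[box&(d>0)]
ctr=pl.mean(0); ax=np.array([e[1],-e[0]])
for n,m in dict(green=(abs(c[:,0]-62)<22)&(c[:,1]>110),red=((c[:,0]<8)|(c[:,0]>172))&(c[:,1]>130),blue=(abs(c[:,0]-112)<12)&(c[:,1]>140),white=(c[:,1]<40)&(c[:,2]>150)&(P0[:,2]>.034)).items():
    P=P0[m&(P0[:,2]>.02)]; q=P[:,:2]-ctr; x=q@ax; r=cv2.fitLine(np.c_[x,q@e].astype(np.float32),1,0,.01,.01).ravel()
    print(n,len(P),"x",np.percentile(x,[1,99]).round(4),"y",np.median(q@e).round(4),"ztop",np.percentile(P[:,2],95).round(4),"slope",(r[1]/r[0]).round(3))
```

```text
down blue t 30.7 [ 0.4685 -0.2443  0.0497] F [0.1 0.6 0.1] open 1.003 grip 0.0
closed t 31.5 [ 0.4689 -0.2455  0.0504] F [-1.  -4.   1.1] open 0.231 grip 36.8
up t 32.5 [ 0.4681 -0.244   0.1391] F [ 0.5  0.7 -2.2] open 0.229 grip 36.6
set blue t 35.8 [0.4443 0.2239 0.0317] F [-1.6 -1.9  0.3] open 0.227 grip 36.7
off t 37.6 [0.4442 0.2238 0.1212] F [-0.8  0.4  0.5] open 1.001 grip 0.0
down white t 40.4 [ 0.4763 -0.1849  0.0497] F [-0.1 -0.3 -0.2] open 0.998 grip 0.0
closed t 41.2 [ 0.4768 -0.1861  0.0504] F [-1.1 -5.3  1.5] open 0.231 grip 36.7
up t 42.2 [ 0.476  -0.1846  0.1391] F [ 0.1  0.4 -0.9] open 0.232 grip 36.4
set white t 45.1 [0.4314 0.1653 0.0318] F [-1.8 -1.2  1. ] open 0.229 grip 36.6
off t 46.9 [0.4311 0.1653 0.1212] F [-1.  -0.7 -0.1] open 1.0 grip 0.0
green 486 x [-0.0352  0.0279] y 0.0884 ztop 0.0413 slope 0.002
red 548 x [-0.0356  0.0294] y 0.0296 ztop 0.0412 slope -0.011
blue 486 x [-0.0349  0.0289] y -0.0283 ztop 0.0411 slope -0.021
white 484 x [-0.0343  0.0327] y -0.0876 ztop 0.0411 slope -0.029
```

View pics/end.png

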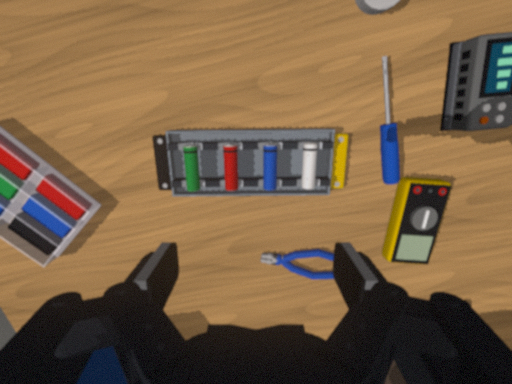

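From the yellow handle the tray now holds white (309,167), blue (270,167), red (231,168) and green (192,168). All four are seated with tops at about 41 mm, centred and aligned, and the robot is clear. I'm handing in.

```bash
python3 -c "
from plant import robot
print(robot.close_job())"
```

```text
the job is handed in; nothing more can be done
None
```

All four cells are seated in the tray in tester order (white, blue, red, green from the yellow handle), with none dropped; I handed the job in about 48 s into the 109 s limit, and no verdict was returned.

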